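# Unload the battery dock

## Robot

A 6-joint arm with a two-finger parallel gripper is mounted at the origin on a cart in front of the work surface, level with it; the furniture and walls round the work are solid. World frame = base frame: x ahead of the robot, y to its left, z up, the work surface at z = 0. Lengths are in mm, angles in rad, forces in N, time in s.
With the tool pointing down it reaches from about 350 to 925 mm from the base axis. Payload 6.4 kg.
Tool frame: the origin (TCP) lies where the fingers leave the gripper's body, on its centre line; the fingertips stand 73 mm ahead of it and the grasp point (between the pads) lies 54 mm ahead of it (arm.tcp_to_tips is the distance from the TCP to the fingertips, in mm); z points along the fingers, y is the line along which they close (so a half turn about z gives the same grasp; the last joint's range is limited). The gripper opens to 85 mm and grips with 20 to 120 N. Pads are 22 mm wide; open, the fingers measure 114 mm over their backs; the gripper's body (76 mm by 85 mm) begins 54 mm behind the grasp point. The pads swing forward as they close: fully open they stand 13 mm farther back than shut.
Start: joints at [-1.437, 0.245, 1.558, -0, 1.339, -0.174], TCP at [196.931, -619.462, 303.89] pointing down, gripper open.
Joint ranges: [-3.13, 3.13], [-1.02, 2.26], [0.13, 2.54], [-0.95, 4.09], [0.21, 2.88], [-2.74, 2.74]. Speed limits (rad/s): [2.57, 2.57, 3.14, 3.14, 3.14, 3.14].

## Interface

Orientations are given as a rotation vector (axis times angle).
In Python, from station import arm gives the robot as it stands.
- The arm moves only by the tool drive_tool, never from a script. Its argument "rows" is a list of rows, each a list of 7 numbers: the shift along the tool's x, y, z scaled (see below), then the turn, a rotation vector about the tool's x, y, z scaled (see below), then the closure, from 0 (fully open) to 1 (shut). A call has 1 to 5 rows; each row shifts and turns the commanded pose from where the row before left it, along the tool's axes as they then stand; what a row does not reach is not made up. The controller multiplies each number of a shift by 0.02 m and each number of a turn by 5 degrees. A row lasts 1/10 s, in which the tool goes at most 50 mm and 8.59 degrees, less where a joint would pass 70% of its speed; a pose out of reach is approached as far as the arm can. A call with a number of a shift or a turn outside -1 to 1 is refused whole. A call with a gripper value outside its range is refused whole. The fingers move at their own pace and stop on an object; "squeeze" is the grip in N (left out, the last holds). Time passes only in rows, so rows that do not move let the fingers close. It gives the time, the measured TCP pose, the force, the opening and the grip force at its end, in the units of the state.
- arm.state(): the state, without advancing time (a new reading comes with each control period).
- arm.read_camera(name): name is "scene" or "top" or "wrist"; returns a dict with "color" (420x560x3 uint8, red, green, blue), "fx", "fy", "cx", "cy" (pixels), "k1" (the pictures are not rectified: a ray, as slopes to the right and down, at radius r is drawn at 1 + k1 r^2 times it, then the intrinsics apply), "rvec" (rotation vector, rad) and "tvec" (3), from world to camera coordinates, as OpenCV has them. Camera axes: x right, y down, z forward; pixel columns grow to the right and rows downward; lengths in mm; the calibration is good to about 2 mm. A picture is of the moment at which its call begins. There is no depth.
- arm.sign_off(): hands the job in; it is judged then, once.
The state is a dict: "time_s": time; "joints": joint angles; "joint_velocities": joint speeds; "joint_torque": joint torques, N m; "ee_pos": TCP position; "tool_rot": TCP orientation; "ft_force": force on the tool from outside, world axes, zero at the start; "wrist_torque": the same for the moment, N m; "grip_width": opening from 0.0 (shut) to 1.0 (fully open); "gripper_force": force on a finger pad.
Only numpy, scipy, OpenCV 4.12 (cv2) and the standard library are available. Lean on these libraries where they do the work, as an engineer would, in place of code of your own. Each camera call takes 0.05 s, during which the arm holds its last target. There are 200 camera calls.

## Task

Unload the grey battery dock: turn its black lock knob to the green mark, swing out the blue ejector lever of each loaded bay, slide the freed battery module out through the front and lay it flat in the black tray, no module on top of another. When all the modules (two or three) are in the tray, fold every ejector lever fully home again and turn the knob back to the red mark. Leave the other things on the bench alone.

Things in the scene. Friction and masses are not known exactly. Their poses are not given: they have to be found in the camera images.
- dock: fixed battery dock, grey, black control section at its left end, 120 (x) x 320 (y) x 42 mm high. Origin on the bench below the middle bay; own x points into the bays, away from the robot, y left. Front face at x = -0.060, rear at 0.060, y from -0.12 to 0.20. Three solid-roofed bays (clear window strip) at y = 0.08, 0, -0.08, open only to the front. Knob axis at x = 0, y = 0.16.
- bay_left (a point): middle of the left bay's opening (47 mm wide, from 4 to 38 mm above the bench), on the front face, 19 mm above the bench. A loaded module's front end is flush with the front face, its centre at dock x = -0.020
- bay_middle (a point): the same for the middle bay
- bay_right (a point): the same for the right bay
- knob (a joint): lock knob, rad; 0: white pointer at the red mark (locked), 1.20: at the green mark (open); grows clockwise from above; range -0.3 to 1.7; stays where left (0.04 N m). It drives a bar along the front of the dock with a red tab before each bay: the tabs block the modules when locked and stand beside the bays, 9 mm from a module, at the green mark.
- knob_grip (a point): on the knob's axis, 69 mm above the bench, the height to grip: an upright bar 52 mm long, 16 mm thick, from 50 to 84 mm above the bench, on a disc 52 mm wide. The bar lies along dock x turned +0.6 rad (counter-clockwise) at joint value 0, -0.6 rad at 1.20; pointer at its end nearer the robot. Site axes turn with the knob; parallel to the dock's at 0.
- tray: loose black shallow tray, 160 (x) x 270 (y) mm, walls 20 mm high and 5 mm thick, floor 5 mm; 0.7 kg; origin at the centre of its underside; two thin yellow lines mark three lanes, centred at y = -0.078, 0, 0.078. It may be knocked aside.
- ejector_left (a joint): blue ejector lever of the left bay, rad; 0: home, arm along the dock's rear; grows to 0.90 (stop) as the arm swings towards the front, clockwise from above; its tongue pushes the bay's module out, about 38 mm of it at 0.90. Stays where left (0.05 N m of friction). Does not draw a module in.
- ejector_left_post (a point): on the axis of the round upright post at that lever's end, 74 mm above the bench; post 14 mm thick, from 49 (top of the arm) to 86 mm above the bench. Vertical pivot at dock x = 0.027, y = bay centre + 0.033; the post is 58 mm from it, towards dock -y at home, turned clockwise from there by the joint value.
- ejector_middle (a joint): blue ejector lever of the middle bay, rad; 0: home, arm along the dock's rear; grows to 0.90 (stop) as the arm swings towards the front, clockwise from above; its tongue pushes the bay's module out, about 38 mm of it at 0.90. Stays where left (0.05 N m of friction). Does not draw a module in.
- ejector_middle_post (a point): on the axis of the round upright post at that lever's end, 74 mm above the bench; post 14 mm thick, from 49 (top of the arm) to 86 mm above the bench. Vertical pivot at dock x = 0.027, y = bay centre + 0.033; the post is 58 mm from it, towards dock -y at home, turned clockwise from there by the joint value.
- ejector_right (a joint): blue ejector lever of the right bay, rad; 0: home, arm along the dock's rear; grows to 0.90 (stop) as the arm swings towards the front, clockwise from above; its tongue pushes the bay's module out, about 38 mm of it at 0.90. Stays where left (0.05 N m of friction). Does not draw a module in.
- ejector_right_post (a point): on the axis of the round upright post at that lever's end, 74 mm above the bench; post 14 mm thick, from 49 (top of the arm) to 86 mm above the bench. Vertical pivot at dock x = 0.027, y = bay centre + 0.033; the post is 58 mm from it, towards dock -y at home, turned clockwise from there by the joint value.
- module_0_mid (a point): centre of a battery module, a grey box 80 (x) x 44 (y) x 30 (z) mm with an orange front end at its own -x; 0.1 to 0.2 kg; starts in one of the bays with its x along dock x, or is absent
- module_1_mid (a point): centre of a battery module, a grey box 80 (x) x 44 (y) x 30 (z) mm with an orange front end at its own -x; 0.1 to 0.2 kg; starts in one of the bays with its x along dock x, or is absent
- module_2_mid (a point): centre of a battery module, a grey box 80 (x) x 44 (y) x 30 (z) mm with an orange front end at its own -x; 0.1 to 0.2 kg; starts in one of the bays with its x along dock x, or is absent
- solder_spool: blue and white spool of solder standing on its flange, 52 mm wide, 36 mm high; origin at the centre of its underside; a bystander, to be left alone
- tape_yellow: roll of yellow tape lying flat, 64 mm wide, 19 mm high; origin at the centre of its underside; a bystander, to be left alone
- date_stamp: hand stamp with red knob, 25 x 42 x 65 mm; origin at the centre of its underside; a bystander, to be left alone

How it is judged:
By the outcome, as a careful person would: the job done as asked, in the order asked, and still so for the second after the job is handed in, with the robot touching nothing.
Of module_0, module_1, module_2 only 2 to 3 are there at a start; the rules pass over those that are not, and their reading is None.
At some moment in a run one of tray may be knocked a few centimetres aside while the robot is not near it.
Once in a run the grip may slacken for a moment while it holds something.
It also fails if it takes over 210 s, if anything falls off the work surface, if the arm or the gripper's body presses on something with over 40 N, if the wrist force passes 120 N, or if a joint passes its speed limit or range.

## Working session

There is one attempt and no reset: what is moved stays moved. The work goes in short steps, Python scripts to look and compute and a tool call to move; the robot and the scene stay as the last step left them, time stands still between calls to the robot, and variables do not carry over. Pictures are saved under pics/ and viewed, at most 14 in all, crops included, and the job is handed in when it is done.

Besides the shell and the picture viewer there is one more tool, called as a command line: name --pt "numbers of a row" for each row, then --argument value for the rest. drive_tool: Moves the arm, as the interface text tells. Its arguments: {"type":"object","properties":{"rows":{"type":"array"},"squeeze":{"type":"number"}},"required":["rows"]}

```bash
ls; mkdir -p pics
cat > h.py <<'E'
import numpy as np, cv2
from station import arm
def look(name, fn=None):
    c=arm.read_camera(name)
    if fn: cv2.imwrite('pics/'+fn, c['color'][:,:,::-1])
    return c
def ray(c,uv):
    K=np.array([[c['fx'],0,c['cx']],[0,c['fy'],c['cy']],[0,0,1.]])
    p=cv2.undistortPoints(np.array(uv,float).reshape(-1,1,2),K,np.array([c['k1'],0,0,0.]))[:,0]
    R=cv2.Rodrigues(np.array(c['rvec'],float))[0]; t=np.array(c['tvec'],float).ravel()
    return -R.T@t, np.c_[p,np.ones(len(p))]@R
def onz(c,uv,z):
    o,d=ray(c,uv); return o+d*((z-o[2])/d[:,2])[:,None]
def proj(c,P):
    K=np.array([[c['fx'],0,c['cx']],[0,c['fy'],c['cy']],[0,0,1.]])
    return cv2.projectPoints(np.array(P,float).reshape(-1,1,3),np.array(c['rvec'],float),np.array(c['tvec'],float),K,np.array([c['k1'],0,0,0.]))[0][:,0]
def blobs(img,lo,hi,amin=30):
    h=cv2.cvtColor(img,cv2.COLOR_RGB2HSV); m=cv2.inRange(h,np.array(lo),np.array(hi))
    n,l,s,ce=cv2.connectedComponentsWithStats(m)
    return [(s[i,4],*ce[i].round(1),*s[i,:4]) for i in range(1,n) if s[i,4]>=amin],m
E
python3 - <<'E'
from h import *
s=arm.state(); print({k:np.round(v,3).tolist() for k,v in s.items()})
for n in ('scene','top'):
    c=look(n,n+'0.png'); print(n,c['fx'],c['k1'],np.round(ray(c,[[280,210]]),2))
E
```

```text
pics
{'time_s': 0.0, 'joints': [-1.437, 0.246, 1.559, -0.0, 1.339, -0.174], 'joint_velocities': [0.001, 0.001, 0.001, -0.0, -0.0, -0.0], 'joint_torque': [-0.0, -42.951, -32.613, -0.0, 0.005, -0.0], 'ee_pos': [196.867, -619.026, 302.768], 'tool_rot': [-3.103, -0.481, -0.0], 'ft_force': [0.115, 0.364, 0.223], 'wrist_torque': [-0.035, -0.039, 0.025], 'gripper_force': 0.0, 'grip_width': 0.999}Traceback (most recent call last):
  File "<stdin>", line 4, in <module>
    return _wrapfunc(a, 'round', decimals=decimals, out=out)
    return _wrapit(obj, method, *args, **kwds)
    conv = _array_converter(obj)
ValueError: setting an array element with a sequence. The requested array has an inhomogeneous shape after 1 dimensions. The detected shape was (2,) + inhomogeneous part.
```

Run:
```python
from h import *
for n in ('scene','top'):
    c=look(n,n+'0.png'); o,d=ray(c,[[280,210]]); print(n,c['fx'],c['k1'],o.round(),d.round(2),onz(c,[[280,210]],0).round())
    for nm,lo,hi in (('blue',(100,120,60),(125,255,255)),('orange',(5,140,120),(20,255,255)),('red',(0,150,80),(4,255,255)),('green',(45,100,60),(85,255,255)),('yellow',(22,120,100),(35,255,255))):
        print(nm,[tuple(float(x) for x in b) for b in blobs(c['color'],lo,hi,10)[0]])
```

```text
scene 507.5581208263236 -0.16933165812478634 [-106.  863.  546.] [[ 0.58 -0.7  -0.4 ]] [[686. -92.   0.]]
blue [(304.0, 363.7, 60.8, 339.0, 45.0, 39.0, 33.0), (143.0, 319.6, 75.3, 303.0, 47.0, 22.0, 52.0), (65.0, 332.9, 61.6, 331.0, 49.0, 6.0, 27.0), (156.0, 280.1, 61.5, 273.0, 52.0, 18.0, 22.0), (12.0, 389.7, 56.7, 388.0, 55.0, 4.0, 5.0), (46.0, 346.8, 67.7, 346.0, 58.0, 4.0, 20.0), (31.0, 274.7, 75.8, 272.0, 73.0, 8.0, 9.0), (16.0, 556.6, 76.4, 554.0, 75.0, 6.0, 5.0), (399.0, 523.3, 91.3, 514.0, 77.0, 20.0, 31.0), (77.0, 135.2, 87.5, 129.0, 81.0, 13.0, 11.0), (62.0, 358.5, 86.3, 340.0, 82.0, 38.0, 10.0), (185.0, 548.1, 97.7, 542.0, 82.0, 12.0, 33.0), (193.0, 10.3, 113.5, 0.0, 103.0, 20.0, 19.0), (11.0, 528.5, 105.3, 526.0, 104.0, 5.0, 3.0), (16.0, 544.9, 123.0, 542.0, 121.0, 7.0, 5.0), (21.0, 309.7, 160.5, 307.0, 158.0, 6.0, 6.0), (27.0, 318.3, 162.1, 316.0, 158.0, 5.0, 10.0), (89.0, 318.9, 176.5, 311.0, 174.0, 17.0, 6.0), (509.0, 256.3, 204.2, 219.0, 183.0, 71.0, 41.0), (1703.0, 147.0, 208.4, 111.0, 187.0, 74.0, 51.0), (562.0, 142.1, 392.0, 129.0, 368.0, 24.0, 52.0), (19.0, 174.9,
[... 6554 characters left out ...]
9.2, 516.0, 266.0, 4.0, 7.0), (16.0, 313.6, 271.9, 312.0, 269.0, 5.0, 7.0), (16.0, 345.4, 273.0, 343.0, 269.0, 6.0, 8.0), (13.0, 493.5, 269.9, 490.0, 268.0, 7.0, 5.0), (85.0, 528.4, 282.0, 525.0, 270.0, 11.0, 21.0), (58.0, 516.8, 281.9, 515.0, 273.0, 5.0, 18.0), (10.0, 540.8, 280.2, 539.0, 278.0, 6.0, 5.0), (93.0, 174.8, 285.3, 170.0, 280.0, 11.0, 12.0), (62.0, 549.5, 295.6, 540.0, 292.0, 19.0, 11.0), (18.0, 526.8, 298.4, 525.0, 295.0, 5.0, 6.0), (14.0, 516.6, 299.0, 515.0, 297.0, 5.0, 4.0)]
yellow [(2229.0, 169.7, 105.9, 147.0, 76.0, 46.0, 63.0), (100.0, 407.3, 248.8, 401.0, 225.0, 14.0, 51.0), (101.0, 379.9, 253.3, 374.0, 230.0, 13.0, 51.0), (297.0, 175.0, 285.3, 163.0, 274.0, 25.0, 24.0)]
```

View pics/top0.png

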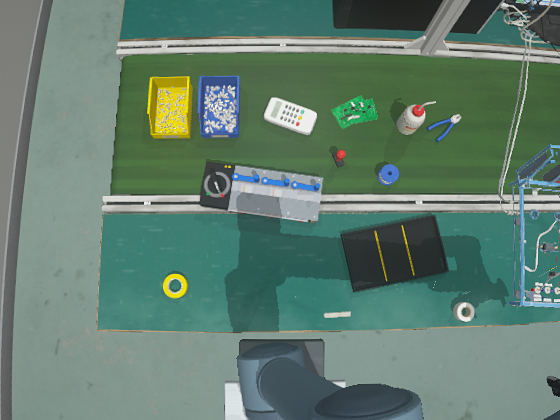

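View pics/scene0.png

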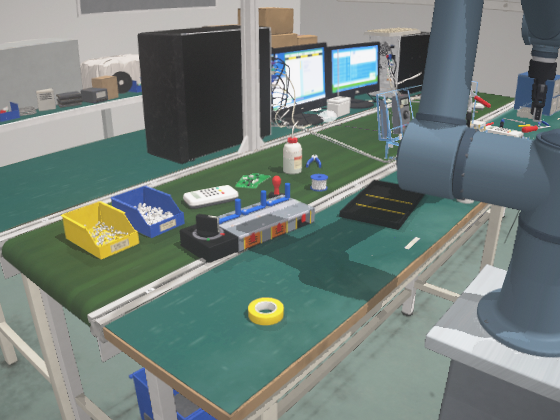

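The top view shows the dock at about (262,190), slightly yawed, with the knob at (216,184). The tray is at (394,253), turned about 10°. The scene view shows orange module fronts near (251,240) and (278,230), and I need to check the right bay. I'll zoom in on the dock.

Run:
```python
from h import *
a=cv2.imread('pics/top0.png')[150:230,190:335]; b=cv2.imread('pics/scene0.png')[170:265,175:325]
a=cv2.resize(a,None,fx=5,fy=5,interpolation=3)[:, :725]; b=cv2.resize(b,(725,459)[:2],interpolation=3)
cv2.imwrite('pics/z0.png',a); cv2.imwrite('pics/z1.png',b)
```

```text
(no output)
```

View pics/z0.png

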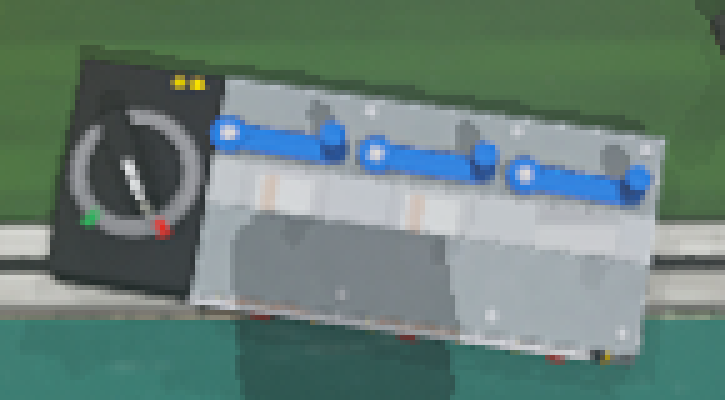

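View pics/z1.png

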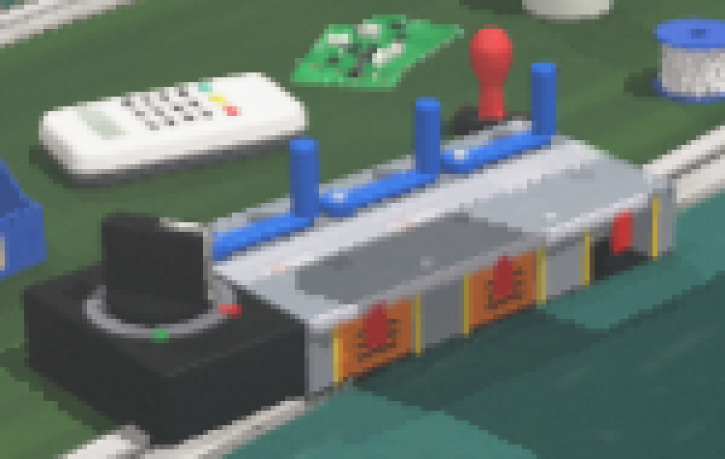

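The zooms show modules in the left and middle bays, with the right bay empty. The knob pointer is at red and the lever pivots are at zoom (228,131), (376,153) and (524,174). Next I'll compute the dock and tray poses.

```bash
cat > fit.py <<'E'
from h import *
def fit(P,Q): # local P -> world Q, 2D rigid
    P=np.array(P,float);Q=np.array(Q,float)[:,:2]; p=P-P.mean(0);q=Q-Q.mean(0)
    th=np.arctan2((p[:,0]*q[:,1]-p[:,1]*q[:,0]).sum(),(p*q).sum())
    R=np.array([[np.cos(th),-np.sin(th)],[np.sin(th),np.cos(th)]]); t=Q.mean(0)-R@P.mean(0)
    return th,t,np.linalg.norm(P@R.T+t-Q,axis=1)
E
python3 - <<'E'
from fit import *
c=look('top')
z=lambda l:np.array(l)/5+[190,150]-.4
piv=onz(c,z([(228,131),(376,153),(524,174)]),50)
cor=onz(c,z([(80,47),(665,137),(638,355),(50,275)]),42)
print(piv.round(),cor.round())
loc=[(27,113),(27,33),(27,-47),(60,200),(60,-120),(-60,-120),(-60,200)]
print('dock',*fit(loc,np.r_[piv,cor]))
print('piv only',*fit(loc[:3],piv))
# tray: dark mask near
h=cv2.cvtColor(c['color'],cv2.COLOR_RGB2GRAY)[210:300,335:455]
m=(h<45).astype(np.uint8); cn=max(cv2.findContours(m,0,2)[0],key=cv2.contourArea)
r=cv2.minAreaRect(cn); bp=cv2.boxPoints(r)+[335,210]; print(r,bp)
print('tray z20',onz(c,bp,20).round()); 
print('lines',onz(c,[(407.3,248.8),(379.9,253.3)],5).round(1))
for z_ in (19,): print('tape',onz(c,[(175,285.3)],z_).round())
E
```

```text
[[695. 131.  50.]
 [682.  52.  50.]
 [670. -27.  50.]] [[ 744.  214.   42.]
 [ 693. -104.   42.]
 [ 574.  -87.   42.]
 [ 618.  226.   42.]]
dock -0.14793130814536024 [651.02958131  23.1213917 ] [0.47165766 0.62698498 0.71997627 4.87437665 0.53074782 0.52735661
 4.80429002]
piv only -0.15215968735754007 [650.59987156  23.67172154] [0.14642304 0.25319519 0.1127876 ]
((70.40000915527344, 46.69999694824219), (51.54512023925781, 77.47579193115234), 71.56504821777344) [[360.50001526 244.5       ]
 [434.         220.        ]
 [450.30000305 268.8999939 ]
 [376.80001831 293.3999939 ]]
tray z20 [[ 511. -205.   20.]
 [ 577. -414.   20.]
 [ 441. -451.   20.]
 [ 380. -244.   20.]]
lines [[ 499.2 -338.1    5. ]
 [ 487.8 -260.6    5. ]]
tape [[405. 291.  19.]]
```

The dock is at about (651, 23) with yaw -0.15, and the tray is at about (493, -299) with yaw +0.146. The line and pivot spacings match the given sizes (78 and 80 mm). I'll fly towards the knob.

drive_tool --pt "1 -0.89 0 0 0 0 0" --pt "1 -0.89 0 0 0 0 0" --pt "1 -0.89 0 0 0 0 0" --pt "1 -0.89 0 0 0 0 0" --pt "1 -0.89 0 0 0 0 0" --squeeze 40

```text
time_s: 0.7
ee_pos: [265.7, -503.3, 303.6]
tool_rot: [-3.104, -0.481, 0.0]
ft_force: [-0.1, 0.3, -0.8]
grip_width: 1.002
gripper_force: 0.0
```

drive_tool --pt "1 -0.89 0 0 0 0 0" --pt "1 -0.89 0 0 0 0 0" --pt "1 -0.89 0 0 0 0 0" --pt "1 -0.89 0 0 0 0 0" --pt "1 -0.89 0 0 0 0 0"

```text
time_s: 1.2
ee_pos: [334.0, -388.2, 303.7]
tool_rot: [-3.104, -0.481, 0.0]
ft_force: [0.9, -0.1, -0.2]
grip_width: 1.004
gripper_force: 0.0
```

drive_tool --pt "1 -0.89 0 0 0 0 0" --pt "1 -0.89 0 0 0 0 0" --pt "1 -0.89 0 0 0 0 0" --pt "1 -0.89 0 0 0 0 0" --pt "1 -0.89 0 0 0 0 0"

```text
time_s: 1.7
ee_pos: [402.3, -273.1, 303.8]
tool_rot: [-3.104, -0.481, 0.0]
ft_force: [1.3, -0.9, -0.3]
grip_width: 0.997
gripper_force: 0.0
```

drive_tool --pt "1 -0.89 0 0 0 0 0" --pt "1 -0.89 0 0 0 0 0" --pt "1 -0.89 0 0 0 0 0" --pt "1 -0.89 0 0 0 0 0" --pt "1 -0.89 0 0 0 0 0"

```text
time_s: 2.2
ee_pos: [470.6, -157.9, 303.8]
tool_rot: [-3.104, -0.482, 0.0]
ft_force: [-0.3, -1.2, 0.3]
grip_width: 0.999
gripper_force: 0.0
```

drive_tool --pt "1 -0.89 0 0 0 0 0" --pt "1 -0.89 0 0 0 0 0" --pt "1 -0.89 0 0 0 0 0" --pt "1 -0.89 0 0 0 0 0" --pt "1 -0.89 0 0 0 0 0"

```text
time_s: 2.7
ee_pos: [539.0, -42.8, 303.7]
tool_rot: [-3.104, -0.482, 0.0]
ft_force: [-0.8, -0.3, -0.3]
grip_width: 1.0
gripper_force: 0.0
```

drive_tool --pt "1 -0.89 0 0 0 0 0" --pt "1 -0.89 0 0 0 0 0" --pt "1 -0.89 0 0 0 0 0" --pt "0 0 0 0 0 -0.8 0" --pt "0 0 0 0 0 -0.8 0"

```text
time_s: 3.2
ee_pos: [579.8, 26.0, 303.5]
tool_rot: [-3.062, -0.704, 0.001]
ft_force: [-0.1, 0.1, 1.0]
grip_width: 0.999
gripper_force: 0.0
```

```bash
cat > plan.py <<'E'
from h import *
TH,O=-0.150,np.array([651.,23.4])
def dw(x,y,z=0):
    c,s=np.cos(TH),np.sin(TH); return np.array([O[0]+c*x-s*y,O[1]+s*x+c*y,z])
def pose():
    s=arm.state(); R=cv2.Rodrigues(np.array(s['tool_rot'],float))[0]; return np.array(s['ee_pos']),R
def plan(tgt,phi=None):
    "units in current tool frame; turn to be done AFTER the shift"
    p,R=pose(); f=np.arctan2(R[1,0],R[0,0]); d=R.T@(np.array(tgt)-p)/20
    print('tgt',np.round(tgt,1),'shift',d.round(2),'phi',round(f,3),'turn',None if phi is None else round(-np.degrees((phi-f+np.pi)%(2*np.pi)-np.pi)/5,2), 'tilt',R[:2,2].round(3))
E
python3 - <<'E'
from plan import *
c=look('wrist','w0.png'); o,d=ray(c,[[280,210]]); print(o.round(),d.round(2))
plan(dw(0,160,200),.45)
h=arm.state()['joints']; print(np.round(h,2))
E
```

```text
[646.  58. 374.] [[-0.24 -0.14 -0.96]]
tgt [674.9 181.6 200. ] shift [ 7.7  -4.92  5.17] phi 0.453 turn 0.03 tilt [-0.001  0.   ]
[-0.15  0.08  1.74 -0.    1.32  0.97]
```

View pics/w0.png

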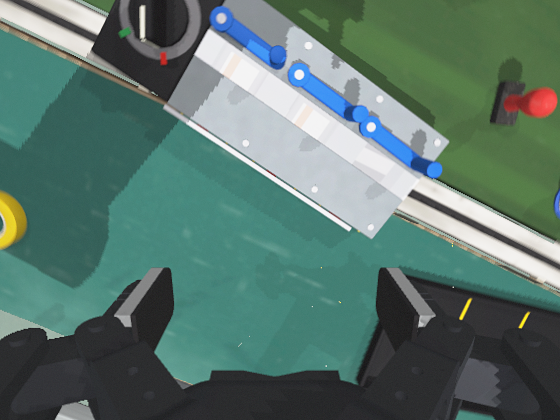

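The wrist view shows the pivots at (221,18), (299,74) and (371,127), and the roof's right corners at (372,238) and (449,142). I'll refine the dock pose from these.

Run:
```python
from plan import *; from fit import fit
c=look('wrist')
piv=onz(c,[(221,18),(299,74),(371,127)],51); cor=onz(c,[(372,238),(449,142)],42); post=onz(c,[(279,54),(360,113),(436,170)],86)
print(piv.round(1),cor.round(1),post.round(1))
loc=[(27,113),(27,33),(27,-47),(-60,-120),(60,-120),(27,55),(27,-25),(27,-105)]
print(fit(loc,np.r_[piv,cor,post]))
```

```text
[[693.4 131.3  51. ]
 [682.6  51.9  51. ]
 [671.1 -27.8  51. ]] [[ 576.2  -87.5   42. ]
 [ 692.7 -104.2   42. ]] [[684.7  73.   86. ]
 [673.9  -5.   86. ]
 [662.  -86.   86. ]]
(np.float64(-0.14031815738046674), array([650.79479926,  22.78430668]), array([0.44816343, 0.49714901, 0.32246016, 1.59672799, 0.77395448,
       0.70179958, 0.72146201, 1.31767425]))
```

drive_tool --pt "1 -0.6 0.6 0 0 0 0" --pt "1 -0.6 0.6 0 0 0 0" --pt "1 -0.6 0.6 0 0 0 0" --pt "1 -0.6 0.6 0 0 0 0" --pt "1 -0.6 0.6 0 0 0 0"

```text
time_s: 3.8
ee_pos: [644.2, 123.1, 243.3]
tool_rot: [-3.064, -0.694, 0.0]
ft_force: [1.3, -0.9, -0.9]
grip_width: 1.0
gripper_force: 0.0
```

drive_tool --pt "1 -0.7 0.7 0 0 0 0" --pt "1 -0.7 0.7 0 0 0 0" --pt "0.7 -0.5 0.7 0 0 0 0" --pt "0 0 0 0 0 0 0"

```text
time_s: 4.2
ee_pos: [675.2, 181.4, 199.0]
tool_rot: [-3.062, -0.697, 0.007]
ft_force: [-0.7, -0.6, -0.2]
grip_width: 0.998
gripper_force: 0.0
```

drive_tool --pt "0 0 1 0 0 0 0" --pt "0 0 1 0 0 0 0" --pt "0 0 1 0 0 0 0" --pt "-0.05 0 0.6 0 0 0 0" --pt "0 0 0 0 0 0 0.5"

```text
time_s: 4.7
ee_pos: [673.9, 178.9, 128.1]
tool_rot: [-3.063, -0.695, 0.006]
ft_force: [0.0, -0.0, -0.2]
grip_width: 0.855
gripper_force: 0.0
```

drive_tool --pt "0 0 0 0 0 0 1" --pt "0 0 0 0 0 0 1" --pt "0 0 0 0 0 0 1" --pt "0 0 0 0 0 0 1" --pt "0 0 0 0 0 0 1"

```text
time_s: 5.2
ee_pos: [675.0, 181.2, 131.4]
tool_rot: [-3.061, -0.696, -0.0]
ft_force: [-3.9, 3.7, 5.3]
grip_width: 0.178
gripper_force: 40.3
```

```bash
sed -i 's/^TH,O=.*/TH,O=-0.143,np.array([650.8,22.9])/' plan.py
python3 - <<'E'
from plan import *
plan(dw(0,160,126),TH+.6-1.2); s=arm.state(); print(s['grip_width'],s['ft_force'],s['joints'][5])
E
```

```text
tgt [673.6 181.3 126. ] shift [-0.06 -0.03  0.27] phi 0.447 turn 13.64 tilt [-0.     0.003]
0.1781521375096969 [-3.86669048  3.68722108  5.34786139] 1.2218506036331294
```

drive_tool --pt "0 0 -0.2 0 0 1 1" --pt "0 0 0 0 0 1 1" --pt "0 0 0 0 0 1 1" --pt "0 0 0 0 0 1 1" --pt "0 0 0 0 0 1 1"

```text
time_s: 5.7
ee_pos: [674.8, 180.2, 131.6]
tool_rot: [-3.141, -0.012, -0.001]
ft_force: [6.7, 1.0, -12.4]
grip_width: 0.176
gripper_force: 41.5
```

drive_tool --pt "0 0 0 0 0 1 1" --pt "0 0 0 0 0 1 1" --pt "0 0 0 0 0 1 1" --pt "0 0 0 0 0 1 1" --pt "0 0 0 0 0 1 1"

```text
time_s: 6.2
ee_pos: [674.7, 179.3, 131.6]
tool_rot: [3.069, -0.668, -0.0]
ft_force: [5.9, -1.1, -10.5]
grip_width: 0.179
gripper_force: 41.8
```

drive_tool --pt "0 0 0 0 0 1 1" --pt "0 0 0 0 0 1 1" --pt "0 0 0 0 0 1 1" --pt "0 0 0 0 0 0.7 1" --pt "0 0 0 0 0 0 1"

```text
time_s: 6.7
ee_pos: [674.4, 178.7, 131.6]
tool_rot: [2.922, -1.147, -0.002]
ft_force: [3.3, -4.1, -13.1]
grip_width: 0.176
gripper_force: 41.7
```

Run:
```python
from plan import *
plan(dw(0,160,200),TH+.6-1.2); s=arm.state(); print(s['grip_width'],s['ft_force'],s['joints'][5])
```

```text
tgt [673.6 181.3 200. ] shift [-0.12 -0.06 -3.42] phi -0.748 turn -0.06 tilt [-0.002 -0.002]
0.17634659967933944 [  3.26062261  -4.13369329 -13.11431488] 2.4171532646061076
```

drive_tool --pt "0 0 0 0 0 0 0" --pt "0 0 0 0 0 0 0" --pt "0 0 0 0 0 0 0" --pt "0 0 -1 0 0 0 0" --pt "0 0 -1 0 0 0 0"

```text
time_s: 7.2
ee_pos: [675.0, 180.1, 174.6]
tool_rot: [-2.925, 1.147, 0.001]
ft_force: [0.3, -0.3, -0.3]
grip_width: 0.996
gripper_force: 0.0
```

drive_tool --pt "0 0 -1 0 0 0 0" --pt "0 0 -0.5 0 0 0 0" --pt "0 0 0 0 0 0 0"

```text
time_s: 7.5
ee_pos: [676.3, 180.1, 206.7]
tool_rot: [-2.922, 1.146, -0.006]
ft_force: [0.4, -0.3, -0.8]
grip_width: 1.002
gripper_force: 0.0
```

Run:
```python
from plan import *
plan(dw(27,55,200),.98)
c=look('top','t1.png'); i=c['color'][150:230,190:335,::-1]; w=look('wrist')['color'][:,:,::-1]
i=cv2.resize(i,None,fx=3.8,fy=3.8,interpolation=3); cv2.imwrite('pics/c1.png',np.vstack([np.pad(i,((0,0),(0,560-i.shape[1]),(0,0)))if i.shape[1]<560 else i[:,:560],w[:290]]))
```

```text
tgt [685.4  73.5 200. ] shift [3.96 3.6  0.33] phi -0.748 turn -19.8 tilt [0.005 0.001]
```

View pics/c1.png

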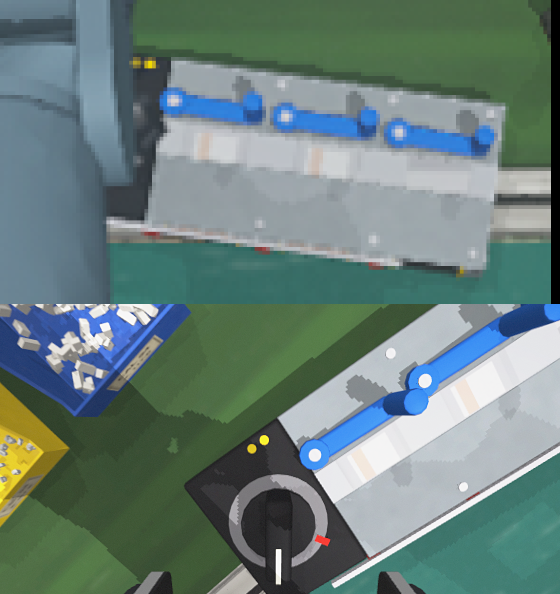

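The knob pointer now hides the green mark and the tabs have moved aside, to crop positions (149,232) and (262,248). Next is the left lever.

drive_tool --pt "1 0.9 0 0 0 0 0" --pt "1 0.9 0 0 0 0 0" --pt "1 0.9 0 0 0 0 0" --pt "0.96 0.9 0 0 0 0 0" --pt "0 0 0 0 0 -1 0.5"

```text
time_s: 8.1
ee_pos: [683.8, 70.0, 202.1]
tool_rot: [2.97, -1.021, -0.004]
ft_force: [-0.1, 0.4, 0.2]
grip_width: 0.859
gripper_force: 0.0
```

drive_tool --pt "0 0 0 0 0 -1 0.5" --pt "0 0 0 0 0 -1 0.5" --pt "0 0 0 0 0 -1 0.5" --pt "0 0 0 0 0 -1 0.5" --pt "0 0 0 0 0 -1 0.5"

```text
time_s: 8.6
ee_pos: [683.5, 73.1, 201.9]
tool_rot: [3.122, -0.346, -0.005]
ft_force: [0.5, -0.2, 0.0]
grip_width: 0.503
gripper_force: 0.0
```

drive_tool --pt "0 0 0 0 0 -1 0.5" --pt "0 0 0 0 0 -1 0.5" --pt "0 0 0 0 0 -1 0.5" --pt "0 0 0 0 0 -1 0.5" --pt "0 0 0 0 0 -1 0.5"

```text
time_s: 9.1
ee_pos: [683.4, 73.1, 201.9]
tool_rot: [-3.123, -0.338, 0.005]
ft_force: [0.6, -0.0, -0.4]
grip_width: 0.502
gripper_force: 0.0
```

drive_tool --pt "0 0 0 0 0 -1 0.5" --pt "0 0 0 0 0 -1 0.5" --pt "0 0 0 0 0 -1 0.5" --pt "0 0 0 0 0 -1 0.5" --pt "0 0 0 0 0 -1 0.5"

```text
time_s: 9.6
ee_pos: [683.5, 73.1, 201.9]
tool_rot: [-2.975, -1.005, 0.004]
ft_force: [0.2, 0.0, 0.5]
grip_width: 0.497
gripper_force: 0.0
```

drive_tool --pt "0 0 0 0 0 -1 0.5" --pt "0 0 0 0 0 -1 0.5" --pt "0 0 0 0 0 -1 0.5" --pt "0 0 0 0 0 -0.8 0.5" --pt "0 0 0 0 0 0 0.5"

```text
time_s: 10.1
ee_pos: [683.5, 73.1, 202.1]
tool_rot: [-2.771, -1.477, 0.004]
ft_force: [0.3, -0.2, 0.1]
grip_width: 0.501
gripper_force: 0.0
```

Run:
```python
from plan import *
plan(dw(27,55,131),.98)
# arc from home to .9 in tool units
import numpy as np
t=np.linspace(0,.9,6); P=np.array([dw(27-58*np.sin(a),113-58*np.cos(a)) for a in t]); f=.98
R=np.array([[np.cos(f),np.sin(f)],[np.sin(f),-np.cos(f)]]); print((np.diff(P[:,:2],axis=0)@R.T/20).round(2))
```

```text
tgt [685.4  73.5 131. ] shift [0.07 0.07 3.56] phi 0.98 turn -0.0 tilt [-0.003  0.   ]
[[-0.18 -0.49]
 [-0.09 -0.51]
 [ 0.   -0.52]
 [ 0.09 -0.51]
 [ 0.18 -0.49]]
```

drive_tool --pt "0.07 0.07 1 0 0 0 0.5" --pt "0 0 1 0 0 0 0.5" --pt "0 0 1 0 0 0 0.5" --pt "0 0 0.55 0 0 0 0.5" --pt "0 0 0 0 0 0 1" --squeeze 25

```text
time_s: 10.6
ee_pos: [684.7, 73.5, 130.0]
tool_rot: [-2.77, -1.476, 0.007]
ft_force: [-0.1, -0.0, 0.2]
grip_width: 0.345
gripper_force: 0.0
```

drive_tool --pt "0 0 0 0 0 0 1" --pt "0 0 0 0 0 0 1" --pt "0 0 0 0 0 0 1" --pt "0 0 0 0 0 0 1"

```text
time_s: 11.0
ee_pos: [685.3, 74.1, 132.9]
tool_rot: [-2.77, -1.477, 0.003]
ft_force: [-4.8, 3.2, -1.7]
grip_width: 0.15
gripper_force: 25.1
```

drive_tool --pt "-0.18 -0.49 0 0 0 0 1" --pt "-0.09 -0.51 0 0 0 0 1" --pt "0 -0.52 0 0 0 0 1" --pt "0.09 -0.51 0 0 0 0 1" --pt "0.18 -0.49 0 0 0 0 1"

```text
time_s: 11.5
ee_pos: [644.2, 99.4, 133.4]
tool_rot: [2.769, 1.475, -0.001]
ft_force: [-1.8, -9.7, -2.2]
grip_width: 0.151
gripper_force: 25.2
```

drive_tool --pt "0 0 0 0 0 0 1" --pt "0 0 0 0 0 0 1"

```text
time_s: 11.7
ee_pos: [643.6, 100.9, 133.4]
tool_rot: [2.772, 1.478, -0.004]
ft_force: [-5.0, -3.6, 0.5]
grip_width: 0.147
gripper_force: 25.5
```

Run:
```python
from plan import *
plan(dw(27-58*np.sin(.9),113-58*np.cos(.9),131),.98)
```

```text
tgt [643.5 101.7 131. ] shift [ 0.03 -0.02  0.12] phi 0.98 turn -0.0 tilt [-0.002 -0.001]
```

drive_tool --pt "0 0 0 0 0 0 0.5" --pt "0 0 0 0 0 0 0.5" --pt "0 0 -1 0 0 0 0.5" --pt "0 0 -1 0 0 0 0.5" --pt "0 0 -0.2 0 0 0 0.5"

```text
time_s: 12.2
ee_pos: [646.4, 101.7, 180.6]
tool_rot: [2.769, 1.477, 0.01]
ft_force: [0.5, 0.8, 0.6]
grip_width: 0.5
gripper_force: 0.0
```

drive_tool --pt "-0.7 0.85 0 0 0 0 0.5" --pt "-0.7 0.85 0 0 0 0 0.5" --pt "-0.7 0.85 0 0 0 0 0.5" --pt "-0.7 0.85 0 0 0 0 0.5" --pt "-0.8 0.85 0 0 0 0 0.5"

```text
time_s: 12.7
ee_pos: [675.1, -6.2, 176.5]
tool_rot: [-2.772, -1.479, -0.001]
ft_force: [0.5, -0.9, -0.0]
grip_width: 0.497
gripper_force: 0.0
```

drive_tool --pt "0 0 0 0 0 0 0.5" --pt "0 0 1 0 0 0 0.5" --pt "0 0 1 0 0 0 0.5" --pt "0 0 0 0 0 0 0.5"

```text
time_s: 13.1
ee_pos: [672.6, -4.5, 133.2]
tool_rot: [-2.768, -1.477, 0.008]
ft_force: [-1.6, 0.5, -0.3]
grip_width: 0.5
gripper_force: 0.0
```

Run:
```python
from plan import *
plan(dw(27,-25,131),.98)
```

```text
tgt [674.   -5.7 131. ] shift [-0.01  0.09  0.11] phi 0.98 turn 0.0 tilt [-0.006  0.002]
```

drive_tool --pt "0 0.09 0 0 0 0 1" --pt "0 0 0 0 0 0 1" --pt "0 0 0 0 0 0 1" --pt "0 0 0 0 0 0 1" --pt "0 0 0 0 0 0 1"

```text
time_s: 13.6
ee_pos: [674.5, -4.5, 137.8]
tool_rot: [-2.766, -1.476, 0.006]
ft_force: [-10.4, 6.1, 5.6]
grip_width: 0.151
gripper_force: 25.2
```

drive_tool --pt "-0.18 -0.49 0 0 0 0 1" --pt "-0.09 -0.51 0 0 0 0 1" --pt "0 -0.52 0 0 0 0 1" --pt "0.09 -0.51 0 0 0 0 1" --pt "0.18 -0.5 0 0 0 0 1"

```text
time_s: 14.1
ee_pos: [634.3, 19.7, 138.0]
tool_rot: [2.769, 1.475, -0.0]
ft_force: [2.4, -5.8, -3.3]
grip_width: 0.152
gripper_force: 24.7
```

drive_tool --pt "0 0 0 0 0 0 1" --pt "0 0 0 0 0 0 1" --pt "0 0 0 0 0 0 0.5" --pt "0 0 0 0 0 0 0.5" --pt "0 0 -1 0 0 0 0.5"

```text
time_s: 14.6
ee_pos: [632.7, 22.0, 154.4]
tool_rot: [-2.769, -1.477, 0.006]
ft_force: [-0.5, 0.9, -0.6]
grip_width: 0.498
gripper_force: 0.0
```

drive_tool --pt "0 0 -1 0 0 0 0.3" --pt "0 0 -1 0 0 0 0.3" --pt "0 0 -1 0 0 0 0.3" --pt "0 0 0 0 0 0 0.3"

```text
time_s: 15.0
ee_pos: [636.2, 21.6, 220.7]
tool_rot: [2.768, 1.477, 0.009]
ft_force: [0.1, 0.3, 0.4]
grip_width: 0.702
gripper_force: 0.0
```

Run:
```python
from plan import *
plan(dw(-60-27,80,200),TH)
p,R=pose();print(p)
c=look('top'); cv2.imwrite('pics/t2.png',cv2.resize(c['color'][130:300,185:460,::-1],None,fx=2.9,fy=2.9,interpolation=3))
```

```text
tgt [576.1 114.5 200. ] shift [ 2.18 -5.09  1.01] phi 0.98 turn 12.87 tilt [ 0.007 -0.001]
[636.23294768  21.56305095 220.70657756]
```

View pics/t2.png

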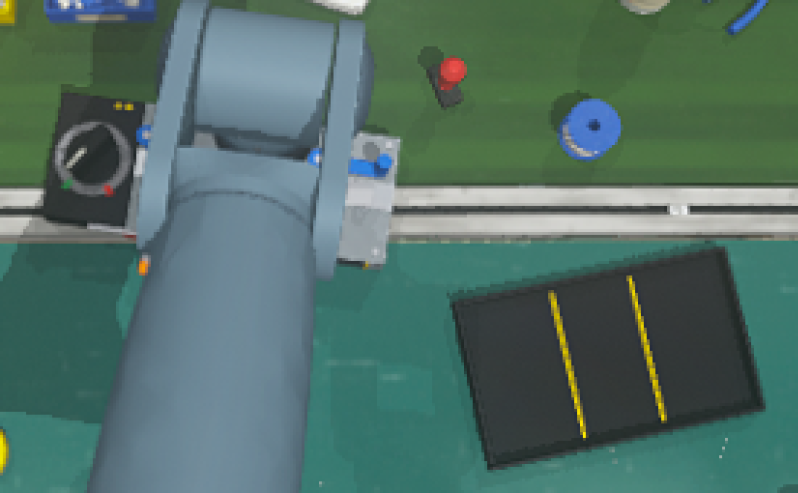

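The left module's orange end is out at crop (143,265), so the lock is open. I'll move in front of the left bay and check with the wrist camera.

drive_tool --pt "0.43 -1 0 0 0 0 0.3" --pt "0.43 -1 0 0 0 0 0.3" --pt "0.43 -1 0 0 0 0 0.3" --pt "0.43 -1 0 0 0 0 0.3" --pt "0.43 -1 0 0 0 0 0.3"

```text
time_s: 15.55
ee_pos: [573.3, 115.1, 216.1]
tool_rot: [-2.77, -1.479, 0.002]
ft_force: [0.3, -0.4, 0.6]
grip_width: 0.701
gripper_force: 0.0
```

drive_tool --pt "0 0 0 0 0 1 0.3" --pt "0 0 0 0 0 1 0.3" --pt "0 0 0 0 0 1 0.3" --pt "0 0 0 0 0 1 0.3" --pt "0 0 0 0 0 1 0.3"

```text
time_s: 16.05
ee_pos: [573.8, 114.5, 216.1]
tool_rot: [-3.027, -0.84, 0.002]
ft_force: [0.4, -0.7, 0.4]
grip_width: 0.698
gripper_force: 0.0
```

drive_tool --pt "0 0 0 0 0 1 0.3" --pt "0 0 0 0 0 1 0.3" --pt "0 0 0 0 0 1 0.3" --pt "0 0 0 0 0 1 0.3" --pt "0 0 0 0 0 1 0.3"

```text
time_s: 16.55
ee_pos: [573.8, 114.5, 216.1]
tool_rot: [-3.137, -0.165, 0.002]
ft_force: [-0.2, -0.9, 0.5]
grip_width: 0.7
gripper_force: 0.0
```

drive_tool --pt "0 0 0 0 0 1 0.3" --pt "0 0 0 0 0 1 0.3" --pt "0 0 0 0 0 0.87 0.3" --pt "0 0 0 0 0 0 0.3"

```text
time_s: 16.95
ee_pos: [574.0, 114.3, 216.2]
tool_rot: [-3.134, 0.223, 0.002]
ft_force: [-0.1, 0.1, 0.9]
grip_width: 0.7
gripper_force: 0.0
```

Run:
```python
from plan import *
plan(dw(-60-27,80,82),TH)
c=look('wrist','w1.png')
print([ (b[0],b[1:3],onz(c,[b[1:3]],34).round(1)) for b in blobs(c['color'],(5,140,100),(20,255,255),80)[0]])
```

```text
tgt [576.1 114.5  82. ] shift [ 0.11 -0.02  6.71] phi -0.142 turn 0.01 tilt [-0.001  0.   ]
[(np.int32(799), (np.float64(373.5), np.float64(210.2)), array([[562.9,  40.7,  34. ]])), (np.int32(726), (np.float64(273.3), np.float64(212.7)), array([[571.8, 116.8,  34. ]]))]
```

View pics/w1.png

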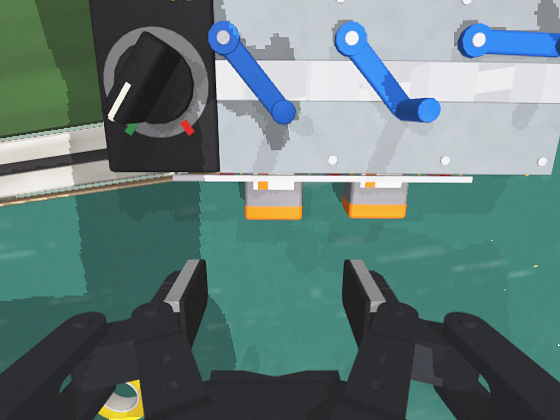

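The wrist view shows both modules protruding, with front ends at row ~219 and columns 274 and 377. The pointer runs parallel to the green-mark direction. I'll grasp the left module.

drive_tool --pt "0.2 -0.05 1 0 0 0 0.3" --pt "0 0 1 0 0 0 0.3" --pt "0 0 1 0 0 0 0.3" --pt "0 0 1 0 0 0 0.3" --pt "0 0 1 0 0 0 0.3" --squeeze 50

```text
time_s: 17.5
ee_pos: [578.6, 114.1, 115.9]
tool_rot: [-3.134, 0.221, 0.001]
ft_force: [-0.5, 0.2, 0.2]
grip_width: 0.699
gripper_force: 0.0
```

drive_tool --pt "0 0 1 0 0 0 0.3" --pt "0 0 0.5 0 0 0 0.3" --pt "0 0 0.5 0 0 0 0.3" --pt "0 0 0 0 0 0 0.6"

```text
time_s: 17.9
ee_pos: [578.5, 113.7, 75.8]
tool_rot: [3.133, -0.224, -0.003]
ft_force: [-0.1, 0.3, 0.4]
grip_width: 0.546
gripper_force: 0.0
```

drive_tool --pt "0 0 0 0 0 0 1" --pt "0 0 0 0 0 0 1" --pt "0 0 0 0 0 0 1" --pt "0 0 0 0 0 0 1"

```text
time_s: 18.3
ee_pos: [579.0, 113.4, 76.9]
tool_rot: [3.133, -0.225, -0.001]
ft_force: [-2.5, -0.8, -3.3]
grip_width: 0.507
gripper_force: 52.0
```

Run:
```python
from plan import *
plan(dw(-85,80,75),TH)
```

```text
tgt [578.1 114.2  75. ] shift [-0.05 -0.03  0.1 ] phi -0.143 turn -0.0 tilt [-0.001 -0.   ]
```

drive_tool --pt "-0.6 0 0 0 0 0 1" --pt "-0.8 0 0 0 0 0 1" --pt "-0.8 0 0 0 0 0 1" --pt "-0.8 0 0 0 0 0 1" --pt "0 0 0 0 0 0 1"

```text
time_s: 18.8
ee_pos: [517.9, 122.4, 76.8]
tool_rot: [-3.134, 0.224, 0.002]
ft_force: [0.6, 0.5, -1.4]
grip_width: 0.506
gripper_force: 52.3
```

drive_tool --pt "0 0 -0.5 0 0 0 1" --pt "0 0 -0.8 0 0 0 1" --pt "0 0 -0.8 0 0 0 1" --pt "0 0 -0.8 0 0 0 1" --pt "0 0 0 0 0 0 1"

```text
time_s: 19.3
ee_pos: [522.9, 121.9, 138.6]
tool_rot: [-3.133, 0.225, -0.012]
ft_force: [1.0, 0.1, -0.7]
grip_width: 0.507
gripper_force: 52.4
```

Run:
```python
from plan import *
tt,to=0.146,np.array([493.5,-299.])
c=look('top')
bl=[b for b in blobs(c['color'],(22,120,100),(35,255,255),60)[0] if b[1]>340 and 210<b[2]<310]; print(bl)
if len(bl)==2:
    L=onz(c,[b[1:3] for b in sorted(bl,key=lambda b:b[1])],5); v=(L[0]-L[1])[:2]; to=L[:,:2].mean(0); tt=np.arctan2(-v[0],v[1]); print('tray',to,tt,np.linalg.norm(v))
# grasp point lane left (+78), module centre 27 ahead of grasp
g=lambda x,y:np.array([to[0]+np.cos(tt)*x-np.sin(tt)*y,to[1]+np.sin(tt)*x+np.cos(tt)*y])
plan([*g(-27,76),140],tt)
print(arm.state()['grip_width'],pose()[0])
w=look('wrist','w2.png')
```

```text
[(np.int32(116), np.float64(407.6), np.float64(249.8), np.int32(401), np.int32(225), np.int32(14), np.int32(50)), (np.int32(119), np.float64(380.2), np.float64(254.2), np.int32(374), np.int32(230), np.int32(13), np.int32(51))]
tray [ 490.91384348 -300.06077149] 0.142105083637237 78.22652433945538
tgt [ 453.4 -228.7  140. ] shift [-0.87 17.84 -0.17] phi -0.144 turn -3.27 tilt [0.005 0.   ]
0.5094763968373163 [521.79224507 121.89282002 136.99426702]
```

View pics/w2.png

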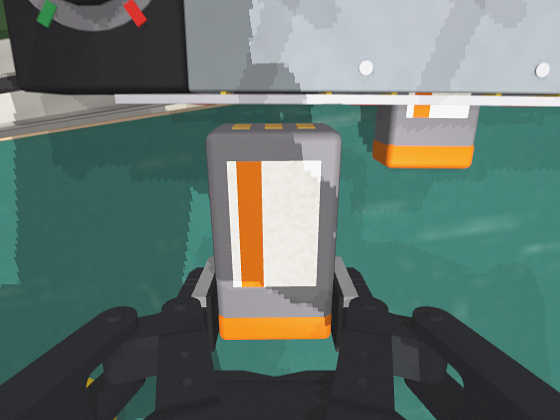

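The left module is held square, with its front at row ~330 just ahead of the pads. I'll carry it to the tray's left lane.

drive_tool --pt "-0.05 1 0 0 0 0 1" --pt "-0.05 1 0 0 0 0 1" --pt "-0.05 1 0 0 0 0 1" --pt "-0.05 1 0 0 0 0 1" --pt "-0.05 1 0 0 0 0 1"

```text
time_s: 19.9
ee_pos: [500.1, 23.0, 133.9]
tool_rot: [-3.133, 0.225, 0.002]
ft_force: [0.5, -0.6, -1.8]
grip_width: 0.508
gripper_force: 52.3
```

drive_tool --pt "-0.05 1 0 0 0 0 1" --pt "-0.05 1 0 0 0 0 1" --pt "-0.05 1 0 0 0 0 1" --pt "-0.05 1 0 0 0 0 1" --pt "-0.05 1 0 0 0 0 1"

```text
time_s: 20.4
ee_pos: [480.8, -75.3, 134.0]
tool_rot: [-3.133, 0.225, 0.002]
ft_force: [0.9, -0.2, -1.3]
grip_width: 0.506
gripper_force: 52.3
```

drive_tool --pt "-0.05 1 0 0 0 0 1" --pt "-0.05 1 0 0 0 0 1" --pt "-0.05 1 0 0 0 0 1" --pt "-0.05 1 0 0 0 0 1" --pt "-0.05 1 0 0 0 0 1"

```text
time_s: 20.9
ee_pos: [461.6, -173.4, 134.0]
tool_rot: [-3.133, 0.225, 0.002]
ft_force: [0.5, -0.7, -1.7]
grip_width: 0.511
gripper_force: 52.3
```

drive_tool --pt "-0.05 1 0 0 0 0 1" --pt "-0.05 1 0 0 0 -1 1" --pt "0 0.8 0 0 0 -1 1" --pt "0 0 0 0 0 -1 1" --pt "0 0 0 0 0 -0.3 1"

```text
time_s: 21.4
ee_pos: [453.2, -228.4, 134.0]
tool_rot: [-3.132, -0.227, 0.002]
ft_force: [0.3, -0.6, -2.7]
grip_width: 0.508
gripper_force: 52.3
```

Run:
```python
from plan import *
c=look('wrist','w3.png')
bl=[b for b in blobs(c['color'],(22,120,80),(35,255,255),60)[0]]; print([(b,onz(c,[b[1:3]],5).round(1)) for b in bl])
print(arm.state()['grip_width'],pose()[0])
plan([453.4,-228.7,85],.142)
```

```text
[((np.int32(1562), np.float64(472.5), np.float64(175.1), np.int32(456), np.int32(63), np.int32(33), np.int32(234)), array([[ 506.3, -337.7,    5. ]])), ((np.int32(918), np.float64(339.9), np.float64(158.2), np.int32(337), np.int32(70), np.int32(7), np.int32(188)), array([[ 504.6, -258.3,    5. ]]))]
0.5074763381377809 [ 453.21121562 -227.9869149   134.02755266]
tgt [ 453.4 -228.7   85. ] shift [0.01 0.04 2.45] phi 0.145 turn 0.04 tilt [-0.001  0.001]
```

View pics/w3.png

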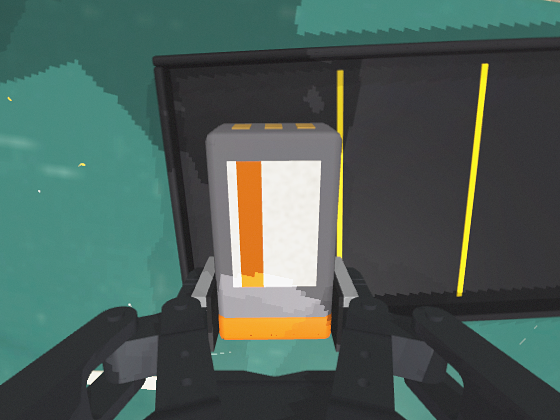

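Run:
```python
from plan import *
c=look('wrist')
P=onz(c,[(486,64),(460,296),(340,70)],5); print(P.round(1),P[:2].mean(0),np.linalg.norm(P[0]-P[1]))
c=look('top'); m=blobs(c['color'],(22,120,100),(35,255,255),40)[0]; print([b for b in m if b[1]>340])
```

```text
[[ 566.3 -326.4    5. ]
 [ 428.  -353.6    5. ]
 [ 551.4 -248.7    5. ]] [ 497.15295665 -339.9932446     5.        ] 140.99349014145565
[]
```

Two tray measurements agree on the centre, at about (491,-301). I'll lower the module and release it.

drive_tool --pt "0 0 0.7 0 0 0 1" --pt "0 0 0.7 0 0 0 1" --pt "0 0 0.7 0 0 0 1" --pt "0 0 0.4 0 0 0 1" --pt "0 0 0.25 0 0 0 1"

```text
time_s: 22.05
ee_pos: [453.2, -227.5, 79.2]
tool_rot: [-3.131, -0.227, 0.004]
ft_force: [-8.9, 8.2, 32.9]
grip_width: 0.507
gripper_force: 56.5
```

drive_tool --pt "0 0 0 0 0 0 1" --pt "0 0 0 0 0 0 0.35" --pt "0 0 0 0 0 0 0.35" --pt "0 0 0 0 0 0 0.35"

```text
time_s: 22.45
ee_pos: [453.8, -228.2, 80.1]
tool_rot: [3.133, 0.227, 0.001]
ft_force: [0.1, -0.1, -0.6]
grip_width: 0.655
gripper_force: 0.0
```

drive_tool --pt "0 0 -0.5 0 0 0 0.35" --pt "0 0 -1 0 0 0 0.35" --pt "0 0 -1 0 0 0 0.35" --pt "0 0 -1 0 0 0 0.35" --pt "0 0 -1 0 0 0 0.35"

```text
time_s: 22.95
ee_pos: [453.7, -228.1, 171.6]
tool_rot: [3.133, 0.227, 0.001]
ft_force: [0.4, 0.1, 0.2]
grip_width: 0.653
gripper_force: 0.0
```

Run:
```python
from plan import *
c=look('wrist','w4.png'); plan(dw(-85,1,180),TH)
```

```text
tgt [566.8  36.  180. ] shift [  7.43 -12.32  -0.28] phi 0.145 turn 3.3 tilt [ 0.006 -0.005]
```

View pics/w4.png

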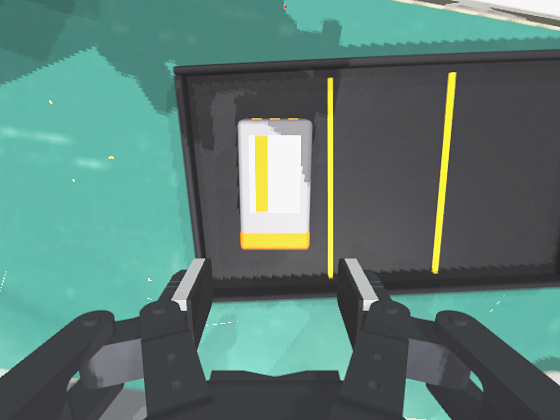

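The module lies flat in the left lane, inside the walls at about (275,185). Next is the middle module.

drive_tool --pt "0.59 -0.98 0 0 0 0 0.3" --pt "0.59 -0.98 0 0 0 0 0.3" --pt "0.59 -0.98 0 0 0 0 0.3" --pt "0.59 -0.98 0 0 0 0 0.3" --pt "0.59 -0.98 0 0 0 0 0.3"

```text
time_s: 23.5
ee_pos: [498.1, -121.7, 170.0]
tool_rot: [3.133, 0.227, 0.001]
ft_force: [0.6, -0.2, -0.8]
grip_width: 0.696
gripper_force: 0.0
```

drive_tool --pt "0.59 -0.98 0 0 0 0 0.3" --pt "0.59 -0.98 0 0 0 0 0.3" --pt "0.59 -0.98 0 0 0 0 0.3" --pt "0.59 -0.98 0 0 0 0 0.3" --pt "0.59 -0.98 0 0 0 0 0.3"

```text
time_s: 24.0
ee_pos: [542.4, -16.2, 170.0]
tool_rot: [3.133, 0.227, 0.001]
ft_force: [-0.4, -0.6, 0.1]
grip_width: 0.7
gripper_force: 0.0
```

drive_tool --pt "0.59 -0.98 0 0 0 0 0.3" --pt "0.59 -0.98 0 0 0 0.3 0.3" --pt "0.3 -0.6 0 0 0 1 0.3" --pt "0 0 0 0 0 1 0.3" --pt "0 0 0 0 0 1 0.3"

```text
time_s: 24.5
ee_pos: [564.4, 38.3, 169.9]
tool_rot: [3.133, -0.229, 0.0]
ft_force: [-0.1, -0.5, -0.0]
grip_width: 0.695
gripper_force: 0.0
```

drive_tool --pt "0 0 0 0 0 0 0.3"

```text
time_s: 24.6
ee_pos: [564.3, 37.9, 169.9]
tool_rot: [-3.134, 0.224, -0.0]
ft_force: [0.0, 0.4, -0.2]
grip_width: 0.7
gripper_force: 0.0
```

Run:
```python
from plan import *
c=look('wrist')
print([ (b[0],b[1:3],b[3:],onz(c,[b[1:3]],34).round(1)) for b in blobs(c['color'],(5,140,100),(20,255,255),80)[0]], dw(-92,0))
plan(dw(-85,1,76),TH)
```

```text
[(np.int32(1056), (np.float64(276.8), np.float64(233.6)), (np.int32(243), np.int32(225), np.int32(70), np.int32(17)), array([[561.9,  38. ,  34. ]]))] [559.73905214  36.01120798   0.        ]
tgt [566.8  36.   76. ] shift [0.14 0.07 4.69] phi -0.142 turn 0.02 tilt [ 0. -0.]
```

drive_tool --pt "0.12 0.02 1 0 0 0 0.3" --pt "0 0 1 0 0 0 0.3" --pt "0 0 1 0 0 0 0.3" --pt "0 0 1 0 0 0 0.3" --pt "0 0 0.65 0 0 0 0.3"

```text
time_s: 25.15
ee_pos: [566.0, 36.9, 75.4]
tool_rot: [-3.134, 0.223, 0.003]
ft_force: [-0.2, 0.6, -0.2]
grip_width: 0.701
gripper_force: 0.0
```

drive_tool --pt "0 0 0 0 0 0 0.6" --pt "0 0 0 0 0 0 1" --pt "0 0 0 0 0 0 1" --pt "0 0 0 0 0 0 1" --pt "0 0 0 0 0 0 1"

```text
time_s: 25.65
ee_pos: [565.4, 36.2, 76.4]
tool_rot: [3.132, -0.224, -0.005]
ft_force: [-2.4, -4.1, -5.5]
grip_width: 0.509
gripper_force: 51.6
```

drive_tool --pt "-0.6 0 0 0 0 0 1" --pt "-0.8 0 0 0 0 0 1" --pt "-0.8 0 0 0 0 0 1" --pt "-0.8 0 0 0 0 0 1" --pt "0 0 0 0 0 0 1"

```text
time_s: 26.15
ee_pos: [505.8, 45.9, 77.1]
tool_rot: [-3.133, 0.224, 0.002]
ft_force: [0.5, 1.0, -1.8]
grip_width: 0.505
gripper_force: 52.2
```

drive_tool --pt "0 0 -0.5 0 0 0 1" --pt "0 0 -0.8 0 0 0 1" --pt "0 0 -0.8 0 0 0 1" --pt "0 0 -0.8 0 0 0 1" --pt "0 0 0 0 0 0 1"

```text
time_s: 26.65
ee_pos: [510.3, 45.2, 138.6]
tool_rot: [3.133, -0.225, 0.012]
ft_force: [0.7, -0.1, -1.6]
grip_width: 0.511
gripper_force: 52.3
```

Run:
```python
from plan import *
c=look('top')
bl=[b for b in blobs(c['color'],(22,120,100),(35,255,255),60)[0] if b[1]>340 and 190<b[2]<330]; print(bl)
L=onz(c,[b[1:3] for b in sorted(bl,key=lambda b:b[1])],5); v=(L[0]-L[1])[:2]; to=L[:,:2].mean(0); tt=np.arctan2(-v[0],v[1]); print('tray',to,tt,np.linalg.norm(v))
g=lambda x,y:np.array([to[0]+np.cos(tt)*x-np.sin(tt)*y,to[1]+np.sin(tt)*x+np.cos(tt)*y])
plan([*g(-27,-74),140],tt)
print(arm.state()['grip_width'],pose()[0])
w=look('wrist','w5.png')
```

```text
[(np.int32(116), np.float64(407.7), np.float64(250.1), np.int32(401), np.int32(225), np.int32(14), np.int32(51)), (np.int32(115), np.float64(380.3), np.float64(254.6), np.int32(374), np.int32(231), np.int32(13), np.int32(50))]
tray [ 489.9519046  -300.29543271] 0.14544785650569397 78.27186790002648
tgt [ 474.  -377.4  140. ] shift [ 1.27 21.17 -0.14] phi -0.143 turn -3.31 tilt [ 0.005 -0.001]
0.5082080974253356 [509.24591472  45.29271795 137.02597669]
```

View pics/w5.png

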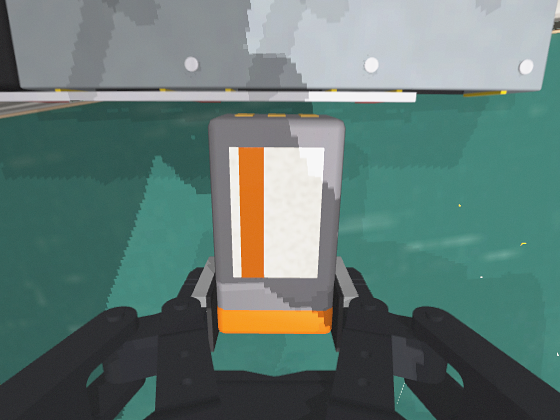

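The middle module is held squarely. I'll carry it to the right lane.

drive_tool --pt "0.06 1 0 0 0 0 1" --pt "0.06 1 0 0 0 0 1" --pt "0.06 1 0 0 0 0 1" --pt "0.06 1 0 0 0 0 1" --pt "0.06 1 0 0 0 0 1"

```text
time_s: 27.25
ee_pos: [498.5, -55.0, 134.0]
tool_rot: [-3.133, 0.225, 0.003]
ft_force: [0.5, 0.1, -2.0]
grip_width: 0.511
gripper_force: 52.3
```

drive_tool --pt "0.06 1 0 0 0 0 1" --pt "0.06 1 0 0 0 0 1" --pt "0.06 1 0 0 0 0 1" --pt "0.06 1 0 0 0 0 1" --pt "0.06 1 0 0 0 0 1"

```text
time_s: 27.75
ee_pos: [490.1, -154.8, 133.9]
tool_rot: [-3.133, 0.225, 0.003]
ft_force: [0.0, -0.4, -2.4]
grip_width: 0.507
gripper_force: 52.3
```

drive_tool --pt "0.06 1 0 0 0 0 1" --pt "0.06 1 0 0 0 0 1" --pt "0.06 1 0 0 0 0 1" --pt "0.06 1 0 0 0 0 1" --pt "0.06 1 0 0 0 0 1"

```text
time_s: 28.25
ee_pos: [481.8, -254.6, 133.8]
tool_rot: [-3.132, 0.225, 0.002]
ft_force: [0.6, 0.7, -2.3]
grip_width: 0.507
gripper_force: 52.3
```

drive_tool --pt "0.06 1 0 0 0 0 1" --pt "0.06 1 0 0 0 0 1" --pt "0.06 1 0 0 0 0 1" --pt "0.06 1 0 0 0 0 1" --pt "0.06 1 0 0 0 0 1"

```text
time_s: 28.75
ee_pos: [473.7, -355.3, 134.7]
tool_rot: [-3.133, 0.225, 0.0]
ft_force: [-0.7, 0.3, -0.9]
grip_width: 0.504
gripper_force: 52.3
```

drive_tool --pt "0.06 1 0 0 0 -0.3 1" --pt "0 0.1 0 0 0 -1 1" --pt "0 0 0 0 0 -1 1" --pt "0 0 0 0 0 -1 1" --pt "0 0 0 0 0 0 1"

```text
time_s: 29.25
ee_pos: [471.9, -376.5, 134.8]
tool_rot: [-3.133, -0.226, 0.0]
ft_force: [0.1, 0.2, -1.2]
grip_width: 0.509
gripper_force: 52.4
```

Run:
```python
from plan import *
c=look('wrist','w6.png')
print([(b[0],b[3:],onz(c,[b[1:3]],5).round(1)) for b in blobs(c['color'],(22,120,80),(35,255,255),60)[0]])
print(arm.state()['grip_width'],pose()[0])
plan([474,-377.4,80.5],.145)
```

```text
[(np.int32(396), (np.int32(204), np.int32(58), np.int32(12), np.int32(62)), array([[ 551.1, -328.3,    5. ]])), (np.int32(1470), (np.int32(61), np.int32(66), np.int32(51), np.int32(232)), array([[ 491. , -259.9,    5. ]]))]
0.5070322251802978 [ 471.91367334 -376.3948325   134.8038538 ]
tgt [ 474.  -377.4   80.5] shift [0.1  0.06 2.72] phi 0.143 turn -0.03 tilt [-0.  0.]
```

View pics/w6.png

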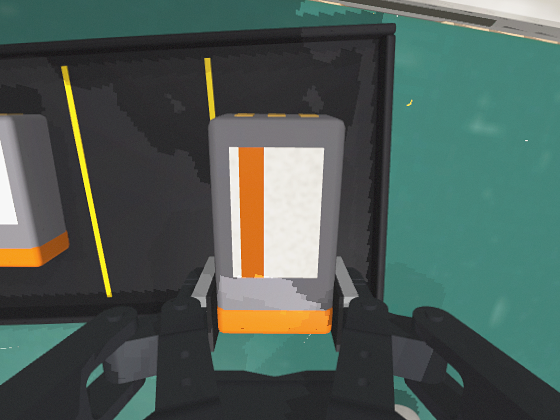

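The module is over the right lane, clear of the wall, so I'll lower and release it. One picture view is left, and I'll keep it for the end.

drive_tool --pt "0.1 0 0.7 0 0 0 1" --pt "0 0 0.7 0 0 0 1" --pt "0 0 0.7 0 0 0 1" --pt "0 0 0.4 0 0 0 1" --pt "0 0 0.2 0 0 0 1"

```text
time_s: 29.8
ee_pos: [473.4, -374.7, 78.9]
tool_rot: [-3.131, -0.227, 0.003]
ft_force: [-0.1, -0.6, -0.6]
grip_width: 0.508
gripper_force: 52.3
```

drive_tool --pt "0 0 0 0 0 0 1" --pt "0 0 0 0 0 0 0.35" --pt "0 0 0 0 0 0 0.35" --pt "0 0 0 0 0 0 0.35"

```text
time_s: 30.2
ee_pos: [474.4, -375.9, 81.9]
tool_rot: [3.132, 0.227, 0.002]
ft_force: [-0.4, -0.4, 0.4]
grip_width: 0.649
gripper_force: 0.0
```

drive_tool --pt "0 0 -0.5 0 0 0 0.35" --pt "0 0 -1 0 0 0 0.35" --pt "0 0 -1 0 0 0 0.35" --pt "0 0 -1 0 0 0 0.35" --pt "0 0 -1 0 0 0 0.35"

```text
time_s: 30.7
ee_pos: [474.1, -375.6, 172.9]
tool_rot: [3.132, 0.227, 0.001]
ft_force: [-0.9, 0.4, -1.0]
grip_width: 0.652
gripper_force: 0.0
```

Run:
```python
from plan import *
c=look('wrist','w7.png'); print([(b[0],b[3:],onz(c,[b[1:3]],35).round(1)) for b in blobs(c['color'],(5,120,80),(22,255,255),80)[0]])
a=.9; plan(dw(27-58*np.sin(a),33-58*np.cos(a),190),.98)
```

```text
[(np.int32(957), (np.int32(256), np.int32(130), np.int32(13), np.int32(76)), array([[ 512.8, -361.7,   35. ]])), (np.int32(637), (np.int32(5), np.int32(135), np.int32(23), np.int32(75)), array([[ 488.3, -212. ,   35. ]])), (np.int32(1458), (np.int32(7), np.int32(218), np.int32(93), np.int32(29)), array([[ 448.6, -234. ,   35. ]])), (np.int32(1145), (np.int32(239), np.int32(226), np.int32(71), np.int32(19)), array([[ 470. , -375.5,   35. ]]))]
tgt [632.1  22.5 190. ] shift [ 10.63 -18.63  -0.74] phi 0.145 turn -9.57 tilt [ 0.005 -0.006]
```

drive_tool --pt "0.56 -0.98 -0.05 0 0 0 0.5" --pt "0.56 -0.98 -0.05 0 0 0 0.5" --pt "0.56 -0.98 -0.05 0 0 0 0.5" --pt "0.56 -0.98 -0.05 0 0 0 0.5" --pt "0.56 -0.98 -0.05 0 0 0 0.5" --squeeze 25

```text
time_s: 31.25
ee_pos: [515.6, -269.6, 176.3]
tool_rot: [3.133, 0.227, 0.001]
ft_force: [0.1, -0.2, -0.9]
grip_width: 0.501
gripper_force: 0.0
```

drive_tool --pt "0.56 -0.98 -0.05 0 0 0 0.5" --pt "0.56 -0.98 -0.05 0 0 0 0.5" --pt "0.56 -0.98 -0.05 0 0 0 0.5" --pt "0.56 -0.98 -0.05 0 0 0 0.5" --pt "0.56 -0.98 -0.05 0 0 0 0.5"

```text
time_s: 31.75
ee_pos: [556.9, -164.5, 181.3]
tool_rot: [3.133, 0.227, 0.001]
ft_force: [-0.1, -1.0, -0.0]
grip_width: 0.502
gripper_force: 0.0
```

drive_tool --pt "0.56 -0.98 -0.05 0 0 0 0.5" --pt "0.56 -0.98 -0.05 0 0 0 0.5" --pt "0.56 -0.98 -0.05 0 0 0 0.5" --pt "0.56 -0.98 -0.05 0 0 0 0.5" --pt "0.56 -0.98 -0.05 0 0 0 0.5"

```text
time_s: 32.25
ee_pos: [598.2, -59.4, 186.2]
tool_rot: [3.133, 0.227, 0.001]
ft_force: [0.6, -1.9, -0.2]
grip_width: 0.502
gripper_force: 0.0
```

drive_tool --pt "0.56 -0.98 0 0 0 0 0.5" --pt "0.56 -0.98 0 0 0 0 0.5" --pt "0.56 -0.98 0 0 0 0 0.5" --pt "0.55 -0.98 0 0 0 0 0.5" --pt "0 0 0 0 0 -1 0.5"

```text
time_s: 32.75
ee_pos: [631.3, 26.0, 186.2]
tool_rot: [-3.119, -0.371, -0.002]
ft_force: [-1.4, 0.4, -0.4]
grip_width: 0.505
gripper_force: 0.0
```

drive_tool --pt "0 0 0 0 0 -1 0.5" --pt "0 0 0 0 0 -1 0.5" --pt "0 0 0 0 0 -1 0.5" --pt "0 0 0 0 0 -1 0.5" --pt "0 0 0 0 0 -1 0.5"

```text
time_s: 33.25
ee_pos: [630.7, 23.7, 186.1]
tool_rot: [2.966, 1.035, 0.001]
ft_force: [0.0, -1.0, 0.7]
grip_width: 0.495
gripper_force: 0.0
```

drive_tool --pt "0 0 0 0 0 -1 0.5" --pt "0 0 0 0 0 -1 0.5" --pt "0 0 0 0 0 -1 0.5" --pt "0 0 0 0 0 -0.57 0.5" --pt "0 0 0 0 0 0 0.5"

```text
time_s: 33.75
ee_pos: [630.7, 23.7, 186.1]
tool_rot: [2.772, 1.478, 0.001]
ft_force: [0.8, 0.1, -1.6]
grip_width: 0.501
gripper_force: 0.0
```

Run:
```python
from plan import *
a=.9; plan(dw(27-58*np.sin(a),33-58*np.cos(a),131),.98)
```

```text
tgt [632.1  22.5 131. ] shift [-0.01  0.09  2.76] phi 0.98 turn -0.0 tilt [ 0. -0.]
```

drive_tool --pt "0 0.09 1 0 0 0 0.5" --pt "0 0 1 0 0 0 0.5" --pt "0 0 0.6 0 0 0 0.5" --pt "0 0 0 0 0 0 1" --pt "0 0 0 0 0 0 1"

```text
time_s: 34.25
ee_pos: [632.5, 22.6, 134.3]
tool_rot: [2.772, 1.477, 0.001]
ft_force: [2.4, -1.3, -1.1]
grip_width: 0.167
gripper_force: 0.8
```

drive_tool --pt "0 0 0 0 0 0 1" --pt "0 0 0 0 0 0 1" --pt "0 0 0 0 0 0 1"

```text
time_s: 34.55
ee_pos: [632.6, 22.7, 134.4]
tool_rot: [2.772, 1.478, 0.002]
ft_force: [1.5, -0.2, -4.0]
grip_width: 0.151
gripper_force: 25.2
```

drive_tool --pt "-0.18 0.49 0 0 0 0 1" --pt "-0.09 0.51 0 0 0 0 1" --pt "0 0.52 0 0 0 0 1" --pt "0.09 0.51 0 0 0 0 1" --pt "0.18 0.49 0 0 0 0 1"

```text
time_s: 35.05
ee_pos: [673.3, -6.5, 134.2]
tool_rot: [-2.77, -1.478, 0.008]
ft_force: [-19.5, -0.4, 4.8]
grip_width: 0.155
gripper_force: 26.5
```

drive_tool --pt "0.05 0.1 0 0 0 0 1" --pt "0.03 0.06 0 0 0 0 1" --pt "0 0 0 0 0 0 1"

```text
time_s: 35.35
ee_pos: [673.8, -6.5, 134.0]
tool_rot: [-2.765, -1.477, 0.022]
ft_force: [-21.9, -2.5, 13.7]
grip_width: 0.15
gripper_force: 27.4
```

Run:
```python
from plan import *
plan(dw(27,-25,131),.98); print(arm.state()['ft_force'])
```

```text
tgt [674.   -5.7 131. ] shift [ 0.04 -0.02  0.15] phi 0.981 turn 0.01 tilt [-0.015 -0.001]
[-21.86436236  -2.49854789  13.74668569]
```

The middle lever is against its home stop (22 N). Next is the left lever.

drive_tool --pt "0 0 0 0 0 0 0.5" --pt "0 0 0 0 0 0 0.5" --pt "0 0 -1 0 0 0 0.5" --pt "0 0 -1 0 0 0 0.5" --pt "0 0 -0.6 0 0 0 0.5"

```text
time_s: 35.85
ee_pos: [678.8, -6.1, 188.4]
tool_rot: [2.77, 1.477, 0.004]
ft_force: [0.2, 0.5, 0.2]
grip_width: 0.497
gripper_force: 0.0
```

drive_tool --pt "0.72 -0.88 0 0 0 0 0.5" --pt "0.72 -0.88 0 0 0 0 0.5" --pt "0.72 -0.88 0 0 0 0 0.5" --pt "0.72 -0.88 0 0 0 0 0.5" --pt "0.7 -0.85 0 0 0 0 0.5"

```text
time_s: 36.35
ee_pos: [644.9, 103.1, 186.2]
tool_rot: [2.772, 1.478, 0.001]
ft_force: [0.6, -1.6, 0.3]
grip_width: 0.499
gripper_force: 0.0
```

drive_tool --pt "0 0 0 0 0 0 0.5" --pt "0 0 0 0 0 0 0.5"

```text
time_s: 36.55
ee_pos: [645.2, 102.4, 186.1]
tool_rot: [2.771, 1.479, 0.001]
ft_force: [0.2, 0.2, -0.4]
grip_width: 0.503
gripper_force: 0.0
```

Run:
```python
from plan import *
a=.9; plan(dw(27-58*np.sin(a),113-58*np.cos(a),131),.98)
```

```text
tgt [643.5 101.7 131. ] shift [-0.07 -0.05  2.76] phi 0.981 turn 0.01 tilt [ 0.001 -0.   ]
```

drive_tool --pt "-0.07 -0.05 1 0 0 0 0.5" --pt "0 0 1 0 0 0 0.5" --pt "0 0 0.6 0 0 0 0.5" --pt "0 0 0 0 0 0 1" --pt "0 0 0 0 0 0 1"

```text
time_s: 37.05
ee_pos: [643.8, 101.2, 134.3]
tool_rot: [2.772, 1.477, 0.001]
ft_force: [0.1, -0.8, -0.0]
grip_width: 0.172
gripper_force: 0.5
```

drive_tool --pt "0 0 0 0 0 0 1" --pt "0 0 0 0 0 0 1" --pt "0 0 0 0 0 0 1"

```text
time_s: 37.35
ee_pos: [643.7, 101.5, 134.5]
tool_rot: [2.771, 1.478, 0.001]
ft_force: [0.7, -1.4, -2.8]
grip_width: 0.152
gripper_force: 25.3
```

drive_tool --pt "-0.18 0.49 0 0 0 0 1" --pt "-0.09 0.51 0 0 0 0 1" --pt "0 0.52 0 0 0 0 1" --pt "0.09 0.51 0 0 0 0 1" --pt "0.18 0.49 0 0 0 0 1"

```text
time_s: 37.85
ee_pos: [684.6, 73.0, 134.1]
tool_rot: [-2.77, -1.478, 0.006]
ft_force: [-6.7, -1.9, 3.9]
grip_width: 0.154
gripper_force: 26.2
```

drive_tool --pt "0.05 0.1 0 0 0 0 1" --pt "0.03 0.06 0 0 0 0 1" --pt "0 0 0 0 0 0 1"

```text
time_s: 38.15
ee_pos: [685.5, 72.8, 134.0]
tool_rot: [-2.766, -1.477, 0.019]
ft_force: [-18.5, -2.4, 11.8]
grip_width: 0.15
gripper_force: 27.1
```

Run:
```python
from plan import *
plan(dw(27,55,131),.98); print(arm.state()['ft_force'])
```

```text
tgt [685.4  73.5 131. ] shift [ 0.03 -0.02  0.15] phi 0.981 turn 0.01 tilt [-0.013 -0.001]
[-18.48135634  -2.38031434  11.79881459]
```

drive_tool --pt "0 0 0 0 0 0 0.5" --pt "0 0 0 0 0 0 0.5" --pt "0 0 -1 0 0 0 0.5" --pt "0 0 -1 0 0 0 0.5" --pt "0 0 -1 0 0 0 0.3" --squeeze 40

```text
time_s: 38.65
ee_pos: [689.3, 73.1, 195.2]
tool_rot: [2.772, 1.478, 0.002]
ft_force: [-0.9, -0.7, 0.6]
grip_width: 0.651
gripper_force: 0.0
```

drive_tool --pt "0.83 -0.7 0 0 0 0 0.3" --pt "0.83 -0.7 0 0 0 0 0.3" --pt "0.83 -0.7 0 0 0 0 0.3" --pt "0.83 -0.7 0 0 0 0 0.3" --pt "0.8 -0.7 0 0 0 0 0.3"

```text
time_s: 39.15
ee_pos: [677.0, 181.5, 194.6]
tool_rot: [2.772, 1.478, 0.003]
ft_force: [-0.4, 0.4, 0.9]
grip_width: 0.7
gripper_force: 0.0
```

drive_tool --pt "0 0 0 0 0 1 0.3" --pt "0 0 0 0 0 1 0.3" --pt "0 0 0 0 0 1 0.3" --pt "0 0 0 0 0 1 0.3" --pt "0 0 0 0 0 1 0.3"

```text
time_s: 39.65
ee_pos: [677.1, 180.7, 194.6]
tool_rot: [3.028, 0.838, 0.002]
ft_force: [-0.2, -0.7, -0.6]
grip_width: 0.7
gripper_force: 0.0
```

drive_tool --pt "0 0 0 0 0 1 0.3" --pt "0 0 0 0 0 1 0.3" --pt "0 0 0 0 0 1 0.3" --pt "0 0 0 0 0 1 0.3" --pt "0 0 0 0 0 1 0.3"

```text
time_s: 40.15
ee_pos: [677.1, 180.6, 194.6]
tool_rot: [-3.137, -0.163, -0.003]
ft_force: [0.1, -0.1, -0.7]
grip_width: 0.698
gripper_force: 0.0
```

drive_tool --pt "0 0 0 0 0 1 0.3" --pt "0 0 0 0 0 1 0.3" --pt "0 0 0 0 0 1 0.3" --pt "0 0 0 0 0 1 0.3" --pt "0 0 0 0 0 1 0.3"

```text
time_s: 40.65
ee_pos: [677.2, 180.6, 194.6]
tool_rot: [-3.098, 0.52, -0.002]
ft_force: [-0.2, 0.7, 0.3]
grip_width: 0.698
gripper_force: 0.0
```

drive_tool --pt "0 0 0 0 0 1 0.3" --pt "0 0 0 0 0 1 0.3" --pt "0 0 0 0 0 1 0.3" --pt "0 0 0 0 0 1 0.3" --pt "0 0 0 0 0 0.75 0.3"

```text
time_s: 41.15
ee_pos: [677.2, 180.6, 194.6]
tool_rot: [-2.924, 1.146, -0.002]
ft_force: [-0.1, -0.6, -0.0]
grip_width: 0.698
gripper_force: 0.0
```

Run:
```python
from plan import *
plan(dw(0,160,131),TH-.6); print(arm.state()['joints'][5])
```

```text
tgt [673.6 181.3 131. ] shift [-0.15  0.1   3.18] phi -0.747 turn -0.04 tilt [0.002 0.   ]
2.4167290795319527
```

Descend, grip, and turn back to the red mark (about -13.7 units).

drive_tool --pt "-0.15 0.05 1 0 0 0 0.3" --pt "0 0 1 0 0 0 0.3" --pt "0 0 1 0 0 0 0.3" --pt "0 0 0.1 0 0 0 0.6" --pt "0 0 0 0 0 0 1"

```text
time_s: 41.65
ee_pos: [673.8, 181.9, 132.0]
tool_rot: [-2.927, 1.142, 0.0]
ft_force: [-1.2, -0.3, 1.1]
grip_width: 0.37
gripper_force: 0.0
```

drive_tool --pt "0 0 0 0 0 0 1" --pt "0 0 0 0 0 0 1" --pt "0 0 0 0 0 0 1" --pt "0 0 0 0 0 0 1"

```text
time_s: 42.05
ee_pos: [673.2, 180.4, 133.6]
tool_rot: [2.923, -1.14, -0.002]
ft_force: [-7.9, -7.2, 4.7]
grip_width: 0.174
gripper_force: 41.5
```

drive_tool --pt "0 0 0 0 0 -1 1" --pt "0 0 0 0 0 -1 1" --pt "0 0 0 0 0 -1 1" --pt "0 0 0 0 0 -1 1" --pt "0 0 0 0 0 -1 1"

```text
time_s: 42.55
ee_pos: [673.2, 180.6, 133.6]
tool_rot: [3.102, -0.475, -0.003]
ft_force: [-7.7, -5.7, 4.0]
grip_width: 0.176
gripper_force: 41.5
```

drive_tool --pt "0 0 0 0 0 -1 1" --pt "0 0 0 0 0 -1 1" --pt "0 0 0 0 0 -1 1" --pt "0 0 0 0 0 -1 1" --pt "0 0 0 0 0 -1 1"

```text
time_s: 43.05
ee_pos: [673.2, 180.8, 133.5]
tool_rot: [3.132, 0.208, -0.004]
ft_force: [-6.2, -5.5, 5.4]
grip_width: 0.181
gripper_force: 41.5
```

drive_tool --pt "0 0 0 0 0 -1 1" --pt "0 0 0 0 0 -1 1" --pt "0 0 0 0 0 -1 1" --pt "0 0 0 0 0 -0.75 1" --pt "0 0 0 0 0 0 1"

```text
time_s: 43.55
ee_pos: [673.2, 180.9, 133.6]
tool_rot: [3.058, 0.712, -0.005]
ft_force: [-7.3, -5.9, 3.7]
grip_width: 0.175
gripper_force: 41.5
```

Run:
```python
from plan import *
plan(dw(0,160,131),TH+.6); print(arm.state()['ft_force'],arm.state()['grip_width'])
```

```text
tgt [673.6 181.3 131. ] shift [ 0.03 -0.01  0.13] phi 0.457 turn 0.01 tilt [-0.003 -0.002]
[-7.30118756 -5.85011891  3.66665733] 0.17456806454173235
```

Open, rise, and back off towards the front left for the final look.

drive_tool --pt "0 0 0 0 0 0 0.3" --pt "0 0 0 0 0 0 0.3" --pt "0 0 0 0 0 0 0.3" --pt "0 0 -1 0 0 0 0.3" --pt "0 0 -1 0 0 0 0.3"

```text
time_s: 44.05
ee_pos: [673.3, 182.0, 171.8]
tool_rot: [-3.06, -0.711, 0.002]
ft_force: [0.2, -1.1, 0.4]
grip_width: 0.697
gripper_force: 0.0
```

drive_tool --pt "0 0 -1 0 0 0 0.3" --pt "0 0 -1 0 0 0 0.3" --pt "0 0 -1 0 0 0 0.3" --pt "-1 0 -1 0 0 0 0.3" --pt "-1 0 -1 0 0 0 0.3"

```text
time_s: 44.55
ee_pos: [637.6, 164.3, 273.0]
tool_rot: [3.06, 0.711, 0.002]
ft_force: [-0.1, -1.1, -0.2]
grip_width: 0.694
gripper_force: 0.0
```

drive_tool --pt "-1 0 -1 0 0 0 0.3" --pt "-1 0 -1 0 0 0 0.3" --pt "-1 0 0 0 0 0 0.3" --pt "-1 0 0 0 0 0 0.3" --pt "0 0 0 0 0 0 0.3"

```text
time_s: 45.05
ee_pos: [564.8, 128.7, 312.5]
tool_rot: [3.06, 0.71, 0.001]
ft_force: [0.6, -0.1, -0.7]
grip_width: 0.698
gripper_force: 0.0
```

Run:
```python
from plan import *
c=look('top')['color'][140:310,185:460,::-1]; w=look('wrist')['color'][:,:,::-1]
a=cv2.resize(c,(400,247),interpolation=3); b=cv2.resize(w,(400,300))
s=cv2.resize(look('scene')['color'][150:270,170:440,::-1],(400,178),interpolation=3)
L=np.vstack([a,s]); R=np.vstack([b,np.zeros((L.shape[0]-300,400,3),np.uint8)])
cv2.imwrite('pics/fin.png',np.hstack([L,R])); print(pose()[0])
```

```text
[566.47104663 129.2778521  312.26066606]
```

View pics/fin.png

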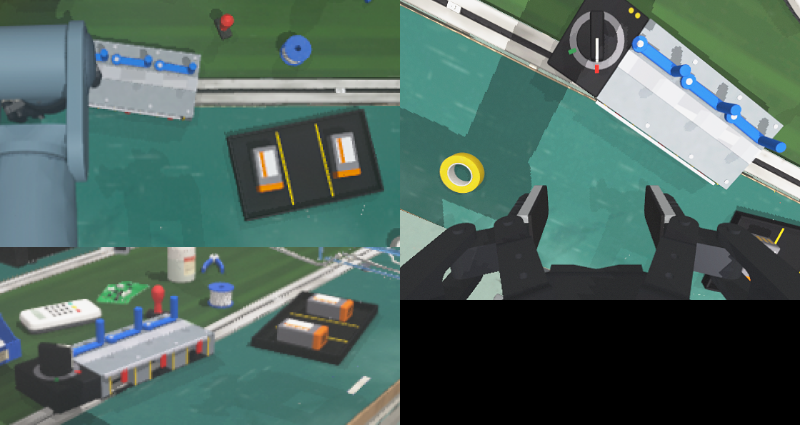

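The final views show both modules flat in the outer lanes, at about (268,168) and (345,155). The three levers are in line along the dock's rear, the pointer is at red (597,68), and all three bays are empty.

```bash
python3 -c "
from station import arm; print(arm.sign_off())"
```

```text
the job is handed in; nothing more can be done
None
```

The job is handed in: both modules (left and middle bays; the right was empty) lie flat in the tray's outer lanes, all three ejector levers are home, and the knob is back at the red mark.

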